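Release a locked centrifuge lid through its hidden port

ROBOT

A 6-joint arm with a two-finger parallel gripper is mounted at the origin on a cart in front of the work surface, level with it; the furniture and walls round the work are solid. World frame = base frame: x ahead of the robot, y to its left, z up, the work surface at z = 0. Lengths are in m, angles in rad, forces in N, time in s.
With the tool pointing down it reaches from about 0.325 to 0.775 m from the base axis. Payload 5.5 kg.
Tool frame: the origin (TCP) lies at the very end of the fingers, on their centre line; the grasp point (between the pads) lies 19 mm behind it (pinch_z is the z of the grasp point in the tool frame, in m); z points along the fingers, y is the line along which they close (so a half turn about z gives the same grasp; the last joint's range is limited). The gripper opens to 88 mm and grips with 3 to 60 N. Pads are 20 mm wide; open, the fingers measure 115 mm over their backs; the gripper's body (75 mm by 178 mm) begins 61 mm behind the grasp point.
Start: joints at [1.185, 0.091, 1.231, -0, 1.82, -0.057], TCP at [0.194, 0.568, 0.223] pointing down, gripper open.
Joint ranges: [-2.87, 2.87], [-0.86, 2.18], [0.17, 2.46], [-1.51, 4.65], [0.06, 2.69], [-2.65, 2.65]. Speed limits (rad/s): [2.57, 2.57, 3.01, 3.14, 3.14, 3.14].

INTERFACE

Orientations are given as a 3x3 rotation matrix whose columns are the frame's x, y, z axes.
In Python, from rig import state, capture, job_done, pinch_z gives the robot as it stands.
- The arm moves only by the tool step_arm, never from a script. Its argument "increments" is one flat list of numbers, 4 for each row, row after row: the shift along the tool's x, y, z in m, then the turn about the tool's z in rad. In form: [x, y, z, twist, x, y, z, twist, ...]. A call has exactly 10 rows; each row shifts and turns the commanded pose from where the row before left it, along the tool's axes as they then stand; what a row does not reach is not made up. A row lasts 1/10 s, in which the tool goes at most 50 mm and 8.59 degrees, less where a joint would pass 70% of its speed; a pose out of reach is approached as far as the arm can. A call is refused whole if a number of a shift passes 0.05 or a number of a turn 0.15, either way. A call with a gripper value outside its range is refused whole. "claw" is the opening, from 0 (shut) to 1 (fully open), set as the call begins (left out, the last holds). The fingers move at their own pace and stop on an object; the grip force is fixed at half the most. Time passes only in rows, so rows that do not move let the fingers close, or fill a call up. It gives the time, the measured TCP pose, the force, the opening and the grip force at its end, in the units of the state.
- state(): the state, without advancing time (a new reading comes with each control period).
- capture(name): name is "side" or "top" or "wrist"; returns a dict with "pixels" (400x640x3 uint8, red, green, blue), "fx", "fy", "cx", "cy" (pixels), "cam_to_world" (4x4, takes a point from camera to world coordinates); the wrist camera has in their place "hand_eye" (4x4, takes a point from camera to tool coordinates, whose origin is the TCP and whose axes are the flange's). Camera axes: x right, y up, looking along -z (the intrinsics and any distortion apply to the point x, -y, -z); pixel columns grow to the right and rows downward; lengths in m; the calibration is good to about 2 mm. A picture is of the moment at which its call begins: read the wrist's pose just before it. There is no depth.
- job_done(): hands the job in; it is judged then, once.
The state is a dict: "time": time; "joint_pos": joint angles; "joint_velocities": joint speeds; "effort": joint torques, N m; "eef_pos": TCP position; "orientation": TCP orientation; "contact_force": force on the tool from outside, world axes, zero at the start; "wrist_torque": the same for the moment, N m; "grip_width": finger opening in m; "gripper_force": force on a finger pad.
Only numpy, scipy, OpenCV 4.12 (cv2) and the standard library are available. Lean on these libraries where they do the work, as an engineer would, in place of code of your own. Each camera call takes 0.05 s, during which the arm holds its last target. There are 200 camera calls.

TASK

The benchtop centrifuge lost power and its lid is still locked. Take the release rod out of its stand, gently feel along the slot in the sloping front panel with the rod's tip until it drops into the hidden release port, and push the latch in square to the panel so that the lid springs fully open. Then put the rod back upright in its stand, fully down, and leave the other things on the bench where they are.

Things in the scene. Friction and masses are not known exactly. Their poses are not given: they have to be found in the camera images.
- centrifuge: White benchtop centrifuge, 260 deep x 220 wide x 107 mm to its deck, with a round white lid 157 mm across and 31 mm thick on the deck; it does not move. Origin: on its underside, on the middle line, 150 mm behind its front; x points to its rear, y to its left as seen from the robot, z up. Its front 90 mm is a flat grey panel that rises towards the lid at 30 deg from level.
- slot (a point): Centre of the dark straight slot in the sloping panel, level with the panel's face. z is square to the panel, outwards (30 deg from vertical, leaning to the machine's front); y runs along the slot; x points up the slope. Slot 96 mm long (y -48..+48), 14 mm wide, 6 mm deep, flat floor. Somewhere in the floor is the release port (see latch); where along the slot differs each time and is not reported.
- latch (a joint): Latch plunger, m pushed in (0 to 0.012; frees the lid at about 0.008; springs back; about 4 N to start, 8 N at the end). It lies in the release port: a round hole 13.5 mm across, square to the panel, black in the black slot floor, on the slot's centre line, its centre within 28 mm of the slot's middle. The plunger's face is 6 mm below the slot's floor, 12 mm below the panel.
- lid_front (a point): Middle of the round lid's front edge, 114 mm above the bench while the lid is locked. The lid is hinged at the rear, 163 mm behind this point; once freed, a gas strut lifts it fully open in about 2 s and holds it there, with this point about 267 mm above the bench. It rises away from the panel, to the rear.
- release_rod: Release rod, 158 mm long, about 0.12 kg: steel shaft 8 mm across with a round tip; collar 31 mm across, 78 to 84 mm from the tip; black square handle 24 x 24 mm, 84 to 154 mm from the tip. Origin: end of the tip; z runs along the rod from tip to handle; x and y are square to the handle's flats.
- rod_handle (a point): Centre of the rod's square handle, 119 mm from the tip along the rod; same axes as the rod. The place to grip, across two opposite flats.
- rod_tip (a point): End of the rod's round tip; same axes as the rod.
- stand_mouth (a point): Centre of the mouth of the rod's stand, 86 mm above the bench: an upright aluminium tube 34 mm across (42 mm at the rim) on a round base 80 mm across, which does not move. Its bore is 16 mm across and widens to about 24 mm at the mouth. The rod stands in it upright, its collar resting on the rim and its tip 78 mm below the mouth.
- timer_mid (a point): Centre of the small white timer, 66 x 62 x 18 mm, lying flat. Leave it alone.
- tube50_0_mid (a point): Centre of a standing capped tube, 34 mm across and 112 mm tall. Leave it alone.
- tube50_1_mid (a point): Centre of another standing capped tube, 34 mm across and 112 mm tall. Leave it alone.
- petri_stack_mid (a point): Centre of a stack of three petri dishes, 61 mm across and 42 mm high. Leave it alone.
- syringe_mid (a point): Centre of a lying syringe, 34 x 141 x 22 mm. Leave it alone.
- beaker_0_mid (a point): Centre of a small glass beaker, 54 mm across and 70 mm high. Leave it alone.
Not all that is in view belongs to the job. Leave any blue or pink look-alike of the part that bears stand_mouth alone.

How it is judged:
On the way, in this order (a step that is already met when the one before it is completed fails the run):
1. the rod is drawn out of its stand (z of rod_tip in the frame of stand_mouth above 0.015 m), for 0.1 s.
2. the rod's tip has dropped through the slot's floor into the port, the rod square to the panel within 10 deg (z of rod_tip in the frame of slot between -0.03 and -0.01 m and x of rod_tip in the frame of slot between -0.008 and 0.008 m and y of rod_tip in the frame of slot between -0.04 and 0.04 m and angle between the z axis of release_rod and the z axis of slot, either way round below 0.17 rad), for 0.05 s.
3. the lid springs open (height (world z) of lid_front above 0.25 m), for 0.2 s.
At the end, for the whole second after the job is handed in: The lid stands open (its front edge over 250 mm above the bench); the rod stands at rest in its stand, upright within 0.1 rad, its tip at least 72 mm below the stand's mouth; nothing else has been moved (height (world z) of lid_front above 0.25 m and horizontal distance between rod_tip and stand_mouth below 0.012 m and z of rod_tip in the frame of stand_mouth below -0.072 m and angle between release_rod's own z axis and vertical below 0.1 rad and linear speed of release_rod below 0.02 m/s); the robot touches nothing.
It fails at once if the rod is jabbed against the centrifuge with more than 120 N (contact force between release_rod and centrifuge above 120 N).
It fails at once if a bystander (timer, tube, petri stack, syringe, beaker) is moved more than 25 mm (distance of any of timer_mid, tube50_0_mid, tube50_1_mid, petri_stack_mid, syringe_mid, beaker_0_mid from where it was at the start of the episode above 0.025 m).
It also fails if it takes over 61 s, if anything falls off the work surface, if the arm or the gripper's body presses on something with over 40 N, if the wrist force passes 120 N, or if a joint passes its speed limit or range.

## Working session

There is one attempt and no reset: what is moved stays moved. The work goes in short steps, Python scripts to look and compute and a tool call to move; the robot and the scene stay as the last step left them, time stands still between calls to the robot, and variables do not carry over. Pictures are saved under pics/ and viewed, at most 15 in all, crops included, and the job is handed in when it is done.

Besides the shell and the picture viewer there is one more tool, called after "Call:" in YAML: its name, and indented under it one key for each argument. step_arm: Moves the arm, as the interface text tells. Its arguments: {"type":"object","properties":{"increments":{"type":"array","items":{"type":"number"}},"claw":{"type":"number"}},"required":["increments"]}

```bash
mkdir -p pics; ls
python3 - <<'E'
from rig import *
import cv2,numpy as np,pickle
s=state();print(s, pinch_z)
d={}
for n in("side","top","wrist"):
    c=capture(n);d[n]=c
    cv2.imwrite(f"pics/{n}0.png",c["pixels"][...,::-1])
    print(n,{k:(np.round(v,4).tolist() if not np.isscalar(v) else v) for k,v in c.items() if k!="pixels"})
pickle.dump(d,open("c0.pkl","wb"))
E
```

```text
pics
{'time': 0.0, 'joint_pos': array([ 1.18530681e+00,  9.18395181e-02,  1.23186782e+00,  1.05170168e-05,
        1.81977908e+00, -5.67058941e-02]), 'joint_velocities': array([-1.10777758e-03, -4.84485357e-05, -4.22489637e-04,  1.50568599e-03,
       -2.24113875e-04, -2.38276622e-04]), 'effort': array([-1.41626115e-03, -4.46472287e+01, -4.06439531e+01,  6.97382237e-02,
        2.99413421e-02, -1.43480133e-04]), 'eef_pos': array([0.19362844, 0.5675937 , 0.22152865]), 'orientation': array([[-9.46436594e-01,  3.22888917e-01, -7.21521009e-04],
       [ 3.22889702e-01,  9.46434982e-01, -1.75094878e-03],
       [ 1.17510769e-04, -1.89013370e-03, -9.99998207e-01]]), 'contact_force': array([ 0.1982561 , -0.22905375,  0.55650288]), 'wrist_torque': array([-0.00157348, -0.00866851,  0.01849721]), 'gripper_force': 0.0, 'grip_width': 0.08814687091079146} -0.0187
side {'fx': 501.4374728473559, 'fy': 501.4374728473559, 'cx': 315.6926215903437, 'cy': 203.6816859068032, 'cam_to_world': [[-0.8822, 0.3292, -0.3366, 0.0751], [-0.4706, -0.5937, 0.6528, 1.0666], [0.0151, 0.7343, 0.6787, 1.1095], [0.0, 0.0, 0.0, 1.0]]}
top {'fx': 380.2013691012548, 'fy': 380.2013691012548, 'cx': 313.33331714201404, 'cy': 196.75423170033352, 'cam_to_world': [[-0.0475, 0.9781, -0.2027, 0.3813], [-0.9989, -0.0457, 0.0135, 0.1098], [0.004, 0.2031, 0.9792, 1.0469], [0.0, 0.0, 0.0, 1.0]]}
wrist {'fx': 327.1409937640964, 'fy': 327.1409937640964, 'cx': 316.0604393016668, 'cy': 199.22944249269585, 'hand_eye': [[0.0012, 0.9656, 0.2599, 0.0704], [1.0, -0.0015, 0.0008, 0.0003], [0.0012, 0.2599, -0.9656, -0.1609], [0.0, 0.0, 0.0, 1.0]]}
```

View pics/top0.png

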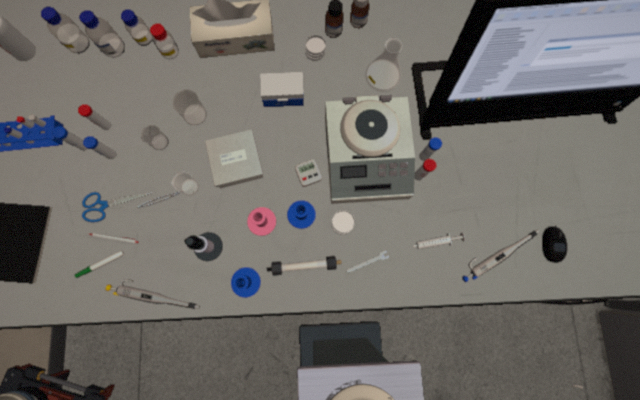

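View pics/side0.png

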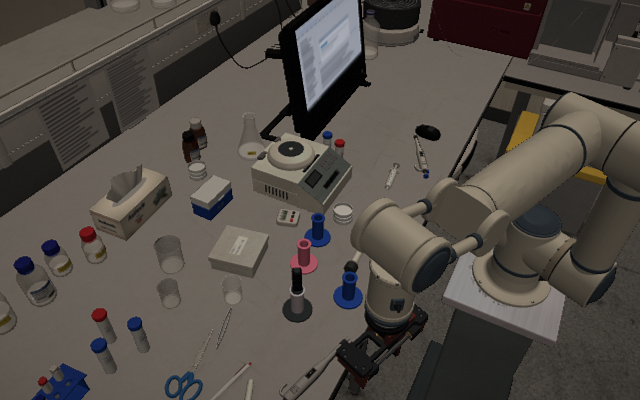

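Top view: the grey stand with the black-handled rod has its base at (207,247) and its handle at (195,243). In the side view the handle is at (297,275). Things it could be taken for are the blue stands at (301,214) and (245,282), the pink stand at (262,221), and the lying black-ended bar at (305,265). I choose the grey stand with the rod and check it close up, along with the centrifuge at (371,150).

Run:
```python
import cv2,numpy as np
t=cv2.imread("pics/top0.png");s=cv2.imread("pics/side0.png")
def cr(i,x,y,w,h,W,H): return cv2.resize(i[y:y+h,x:x+w],(W,H),interpolation=cv2.INTER_CUBIC)
# left: top rod 160-240,220-280 x5 ; top cf 
a=np.hstack([cr(t,170,222,60,45,400,300),cr(t,320,120,100,75+10,400,340)[:300]])
a=np.hstack([cr(t,170,222,60,45,400,300),cr(t,318,130,100,75,400,300)])
b=np.hstack([cr(s,265,262,80,60,400,300),cr(s,250,130,107,80,400,300)])
cv2.imwrite("pics/crop1.png",np.vstack([a,b]))
```

```text
(no output)
```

View pics/crop1.png

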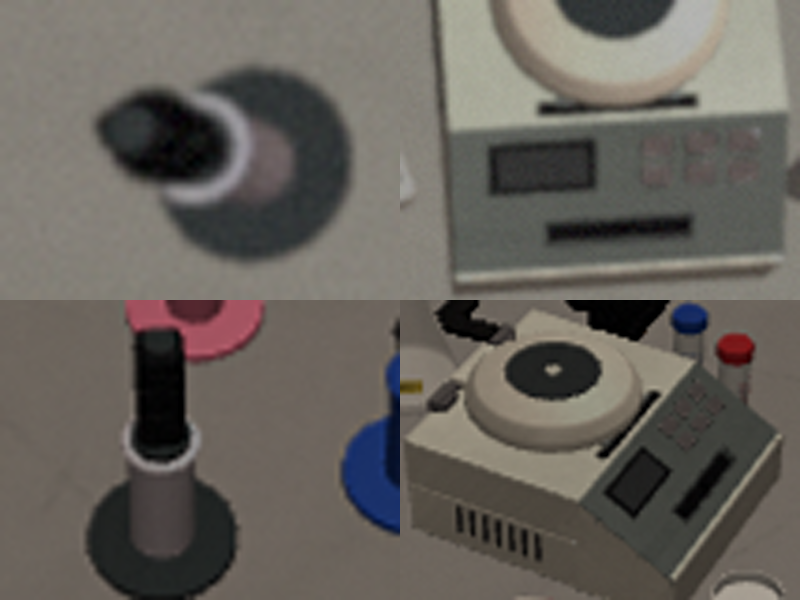

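The close crop confirms it: black square handle in an aluminium tube. The slot is the dark bar in the grey panel, at top-crop (619,229) and side-crop (706,485). I'll triangulate next.

```bash
cat > h.py <<'E'
import numpy as np
from scipy.optimize import least_squares
def ray(c,u,v,T=None):
    T=np.array(c["cam_to_world"] if T is None else T)
    d=T[:3,:3]@np.array([(u-c["cx"])/c["fx"],-(v-c["cy"])/c["fy"],-1]);return T[:3,3],d/np.linalg.norm(d)
def atz(c,u,v,z,T=None):
    o,d=ray(c,u,v,T);return o+d*(z-o[2])/d[2]
def tri(rs):
    A=sum(np.eye(3)-np.outer(d,d) for o,d in rs);b=sum((np.eye(3)-np.outer(d,d))@o for o,d in rs)
    p=np.linalg.solve(A,b);return p,[np.linalg.norm((np.eye(3)-np.outer(d,d))@(p-o)) for o,d in rs]
E
python3 - <<'E'
import pickle;from h import *
np.set_printoptions(precision=4,suppress=True)
d=pickle.load(open("c0.pkl","rb"));T,S=d["top"],d["side"]
tc=lambda x,y:(318+(x-400)/4,130+y/4)
sc=lambda x,y:(250+(x-400)*107/400,130+(y-300)*80/300)
tr=lambda x,y:(170+x*.15,222+y*.15)
sr=lambda x,y:(265+x*.2,262+(y-300)*.2)
for n,a,b in[("slot",tc(619,229),sc(706,485)),("slotL",tc(547,233),sc(684,512)),("slotR",tc(691,225),sc(728,458)),
  ("mouth",tr(205,148),sr(162,440))]:
    print(n,tri([ray(T,*a),ray(S,*b)]))
print("mouth@.086",atz(T,*tr(205,148),.086),atz(S,*sr(162,440),.086))
print("base@0.01",atz(T,*tr(257,163),.01),atz(S,*sr(162,535),.01))
print("pan corners", tri([ray(T,*tc(458,284)),ray(S,*sc(675,590))]),tri([ray(T,*tc(782,262)),ray(S,*sc(780,440))]))
print("front",atz(T,*tc(458,270),.03),atz(T,*tc(782,262),.03))
E
```

```text
slot (array([ 0.6011, -0.0621,  0.0685]), [np.float64(0.0009353272827066449), np.float64(0.0009353272827064586)])
slotL (array([ 0.5984, -0.0136,  0.0758]), [np.float64(0.0015180421901945201), np.float64(0.001518042190194418)])
slotR (array([ 0.6034, -0.1111,  0.0626]), [np.float64(0.0005351720557270546), np.float64(0.000535172055726968)])
mouth (array([0.4726, 0.3862, 0.082 ]), [np.float64(0.0005143029740648239), np.float64(0.000514302974064775)])
mouth@.086 [0.4717 0.3849 0.086 ] [0.4716 0.389  0.086 ]
base@0.01 [0.4718 0.3855 0.01  ] [0.4703 0.3926 0.01  ]
pan corners (array([0.5744, 0.0449, 0.0442]), [np.float64(0.0003146822678440806), np.float64(0.00031468226784421804)]) (array([ 0.5793, -0.1727,  0.0489]), [np.float64(0.0005915140970086893), np.float64(0.0005915140970086063)])
front [0.5872 0.0435 0.03  ] [ 0.5824 -0.1782  0.03  ]
```

Call:
step_arm:
  increments: [-0.03,-0.008,-0.004,-0.04,-0.045,-0.012,-0.004,-0.04,-0.045,-0.012,-0.004,-0.04,-0.045,-0.013,-0.004,-0.04,-0.045,-0.013,-0.004,-0.04,-0.045,-0.013,-0.004,-0.04,-0.03,-0.01,-0.004,-0.04,-0.02,-0.005,0,-0.05,0,0,0,0,0,0,0,0]
  claw: 1

```text
time: 1.15
eef_pos: [0.4749, 0.4238, 0.2499]
orientation: [[-1.0, 0.0, -0.001], [0.0, 1.0, -0.001], [0.001, -0.001, -1.0]]
contact_force: [0.8, 0.9, 0.3]
grip_width: 0.0875
gripper_force: 0.0
```

Call:
step_arm:
  increments: [0,-0.02,0,0,0.003,-0.017,0,0,0,0,0,0,0,0,0,0,0,0,0,0,0,0,0,0,0,0,0,0,0,0,0,0,0,0,0,0,0,0,0,0]

```text
time: 2.15
eef_pos: [0.4722, 0.3869, 0.2506]
orientation: [[-1.0, -0.001, -0.0], [-0.001, 1.0, -0.0], [0.0, -0.0, -1.0]]
contact_force: [0.9, 0.2, 0.3]
grip_width: 0.0878
gripper_force: 0.0
```

```bash
cat >> h.py <<'E'
def wT(s,c):
    T=np.eye(4);T[:3,:3]=s["orientation"];T[:3,3]=s["eef_pos"];return T@np.array(c["hand_eye"])
def proj(c,T,p):
    q=np.linalg.inv(T)@np.append(p,1);return c["cx"]+c["fx"]*q[0]/-q[2],c["cy"]-c["fy"]*q[1]/-q[2]
E
python3 - <<'E'
from rig import *;from h import *;import cv2,pickle
s=state();c=capture("wrist");pickle.dump((s,c),open("w1.pkl","wb"))
print(s["eef_pos"]);T=wT(s,c)
for p in([.472,.387,.166],[.472,.387,.086]):print(proj(c,T,p))
i=c["pixels"][...,::-1];cv2.imwrite("pics/w1.png",cv2.resize(i[100:300,180:446],(798,600),interpolation=cv2.INTER_CUBIC))
E
```

```text
[0.47219818 0.38694532 0.25057681]
(np.float64(316.15445028231517), np.float64(204.3935972634446))
(np.float64(316.21541873011284), np.float64(182.7741785941138))
```

View pics/w1.png

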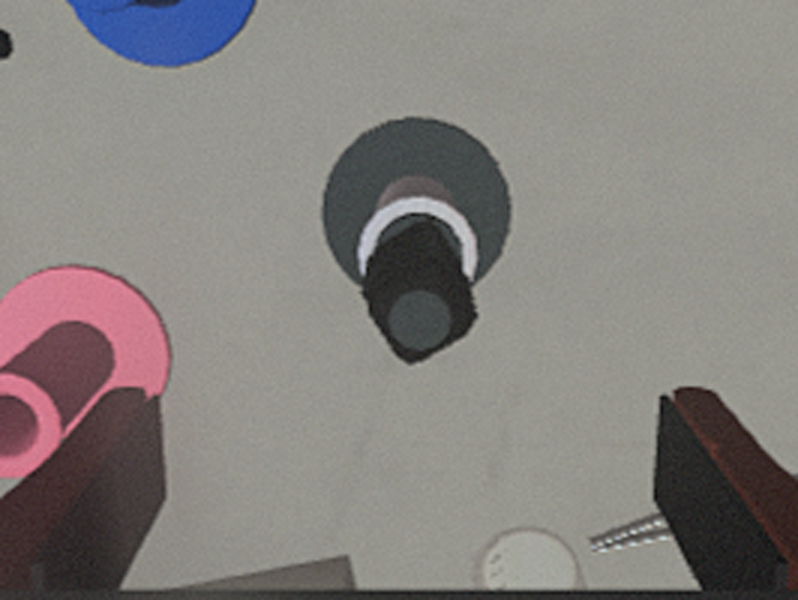

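Run:
```python
from h import *;import pickle
s,c=pickle.load(open("w1.pkl","rb"));T=wT(s,c)
f=lambda x,y:(180+x/3,100+y/3)
print(atz(c,*f(419,320),.166,T),atz(c,*f(417,250),.086,T),atz(c,*f(416,210),.008,T))
P=[atz(c,*f(*q),.162,T) for q in((365,291),(410,362),(476,317))]
for a,b in((0,1),(1,2)):
    v=P[b]-P[a];print(np.linalg.norm(v),np.degrees(np.arctan2(v[1],v[0]))%90)
print((P[0]+P[2])/2)
```

```text
[0.47384058 0.38975041 0.166     ] [0.47257357 0.38983328 0.086     ] [0.47252046 0.3900121  0.008     ]
0.022946732863445507 31.181560693718126
0.02150524963824004 35.86232336868662
[0.47062908 0.39021875 0.162     ]
```

Call:
step_arm:
  increments: [-0.0005,0.003,0,-0.117,0,0,0,-0.117,0,0,0.01,-0.117,0,0,0.01,-0.117,0,0,0.02,-0.117,0,0,0.02,0,0,0,0.03,0,0,0,0.03,0,0,0,0.0225,0,0,0,0,0]

```text
time: 3.2
eef_pos: [0.471, 0.3886, 0.1037]
orientation: [[-0.833, -0.553, -0.006], [-0.553, 0.833, -0.004], [0.007, -0.0, -1.0]]
contact_force: [0.4, -0.2, -0.2]
grip_width: 0.0879
gripper_force: 0.0
```

Call:
step_arm:
  increments: [0,0,0,0,0,0,0,0,0,0,0,0,0,0,0,0,0,0,0,0,0,0,0,0,0,0,0,0,0,0,0,0,0,0,0,0,0,0,0,0]
  claw: 0

```text
time: 4.2
eef_pos: [0.4727, 0.3899, 0.1081]
orientation: [[-0.833, -0.553, -0.0], [-0.553, 0.833, -0.0], [0.0, -0.0, -1.0]]
contact_force: [1.2, -0.2, -0.1]
grip_width: 0.0241
gripper_force: 30.0
```

Call:
step_arm:
  increments: [0,0,-0.012,0,0,0,-0.012,0.11,0,0,-0.012,0.11,0,0,-0.012,0.11,0,0,0,0.11,0,0,0,0.11,0.003,0,0,0,0.003,0,0,0,0,0,0,0,0,0,0,0]

```text
time: 5.2
eef_pos: [0.4675, 0.3897, 0.1568]
orientation: [[-0.999, -0.037, 0.002], [-0.037, 0.999, 0.001], [-0.002, 0.001, -1.0]]
contact_force: [4.3, -0.0, -1.0]
grip_width: 0.024
gripper_force: 30.0
```

Call:
step_arm:
  increments: [0.006,0,0,0,0.006,0,0,0,0.006,0,0,0,0.006,0,0,0,0.006,0,0,0,0.006,0,0,0,0.006,0,0,0,0.006,0,0,0,0,0,0,0,0,0,0,0]

```text
time: 6.2
eef_pos: [0.4187, 0.3879, 0.1563]
orientation: [[-0.999, -0.037, -0.0], [-0.037, 0.999, -0.0], [0.0, -0.0, -1.0]]
contact_force: [2.6, -0.1, 0.1]
grip_width: 0.0239
gripper_force: 30.0
```

Run:
```python
from rig import *;import cv2,pickle
from h import *
s=state();c=capture("side");pickle.dump((s,c),open("s2.pkl","wb"))
i=c["pixels"][...,::-1];T=c["cam_to_world"];g=s["eef_pos"]-.0187*s["orientation"][:,2]
print(g,proj(c,T,g),proj(c,T,g-[-.059,0,.103]))
u,v=map(int,proj(c,T,g-[-.03,0,.05]));cv2.imwrite("pics/s2.png",cv2.resize(i[max(v-75,0):v+75,u-100:u+100],(800,600),interpolation=cv2.INTER_CUBIC));print(u,v)
```

```text
[0.41868827 0.38789062 0.17500619] (np.float64(316.5964433426787), np.float64(275.1856680141826)) (np.float64(295.57743334106476), np.float64(292.1545867543107))
305 283
```

View pics/s2.png

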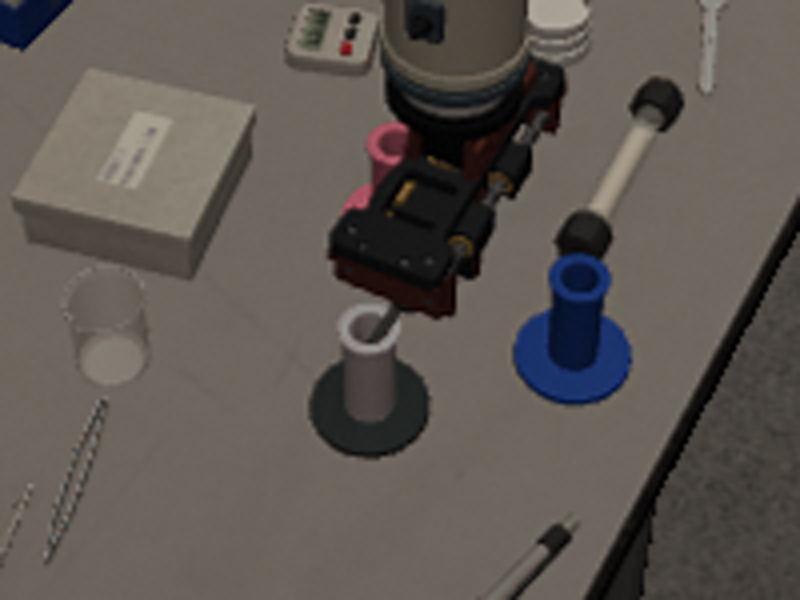

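Call:
step_arm:
  increments: [0.003,0,0,0,0.002,0,0,0,0,0,0,0,0,0,-0.02,0,0,0,-0.02,0,0,0,-0.02,0,0,0,-0.02,0,0,0,-0.02,0,0,0,0,0,0,0,0,0]

```text
time: 7.25
eef_pos: [0.4132, 0.3879, 0.2556]
orientation: [[-0.999, -0.037, -0.001], [-0.037, 0.999, -0.0], [0.001, -0.0, -1.0]]
contact_force: [0.4, 1.0, -1.8]
grip_width: 0.0238
gripper_force: 30.0
```

Run:
```python
from rig import *;import cv2,pickle
from h import *
s=state();c=capture("side");w=capture("wrist");pickle.dump((s,c,w),open("s3.pkl","wb"))
T=c["cam_to_world"];g=s["eef_pos"]-.0187*s["orientation"][:,2]
tip=g+.119*np.array([.5,0.02,-.866])
print(g,proj(c,T,tip),proj(w,wT(s,w),tip))
u,v=map(int,proj(c,T,tip));print(u,v)
a=cv2.resize(c["pixels"][v-40:v+40,u-53:u+53,::-1],(400,302),interpolation=cv2.INTER_CUBIC)
uw,vw=map(int,proj(w,wT(s,w),tip));vw=min(vw,320);print(uw,vw)
b=cv2.resize(w["pixels"][vw-80:vw+80,uw-106:uw+106,::-1],(400,302),interpolation=cv2.INTER_CUBIC)
cv2.imwrite("pics/s3.png",np.hstack([a,b]))
```

```text
[0.41323994 0.38787432 0.2742536 ] (np.float64(296.37209421352804), np.float64(268.4271334923478)) (np.float64(316.26284336042943), np.float64(274.13708234979447))
296 268
316 274
```

View pics/s3.png

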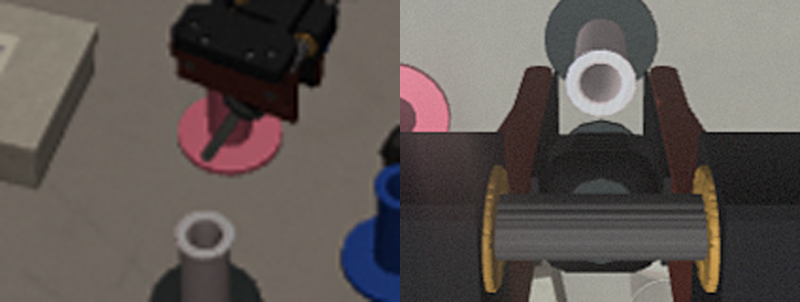

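Run:
```python
import pickle
from h import *
s,c,w=pickle.load(open("s3.pkl","rb"))
T=c["cam_to_world"];g=s["eef_pos"]-.0187*s["orientation"][:,2]
for t in(20,24,28,32,36):
    a=np.radians(t);print(t,proj(c,T,g+.118*np.array([np.sin(a),.037*np.sin(a),-np.cos(a)])),proj(c,T,g+.09*np.array([np.sin(a),.037*np.sin(a),-np.cos(a)])))
# mouth in wrist view
u=210+ (600-400)*.53; v=194+82*.53
print(u,v,atz(w,u,v,.086,wT(s,w)))
```

```text
20 (np.float64(303.4760148058935), np.float64(273.2258508970864)) (np.float64(307.05730663100854), np.float64(267.54690304668566))
24 (np.float64(300.65566003782914), np.float64(271.3009816641604)) (np.float64(304.86773902531297), np.float64(266.05405859341823))
28 (np.float64(297.92066135131387), np.float64(269.27047682390946)) (np.float64(302.74551157525184), np.float64(264.4777458166135))
32 (np.float64(295.28147237676995), np.float64(267.1420397509224)) (np.float64(300.6992350928907), np.float64(262.8243252321638))
36 (np.float64(292.7483025577336), np.float64(264.9236584483509)) (np.float64(298.7372874583504), np.float64(261.10041564667574))
316.0 237.46 [0.47412139 0.38997629 0.086     ]
```

Call:
step_arm:
  increments: [-0.002,-0.008,0,0,-0.004,-0.018,0,0,-0.007,-0.028,0,0,-0.008,-0.034,0,0,-0.008,-0.034,0,0,-0.008,-0.034,0,0,-0.008,-0.034,0,0,-0.008,-0.034,0,0,-0.008,-0.034,0,0,-0.008,-0.034,0,0]

```text
time: 8.35
eef_pos: [0.4929, 0.0965, 0.2553]
orientation: [[-0.999, -0.036, -0.001], [-0.036, 0.999, -0.0], [0.001, -0.0, -1.0]]
contact_force: [0.7, 0.1, -0.6]
grip_width: 0.0238
gripper_force: 30.0
```

Call:
step_arm:
  increments: [-0.008,-0.034,0,0,-0.008,-0.034,0,0,-0.008,-0.034,0,0,-0.008,-0.03,0,0,-0.006,-0.02,0,0,-0.003,-0.01,0,0,0,0,0,0,0,0,0,0,0,0,0,0,0,0,0,0]

```text
time: 9.35
eef_pos: [0.5399, -0.061, 0.2564]
orientation: [[-0.999, -0.038, 0.0], [-0.038, 0.999, 0.0], [-0.0, 0.0, -1.0]]
contact_force: [0.6, 0.2, -1.4]
grip_width: 0.0238
gripper_force: 30.0
```

Run:
```python
from rig import *;import cv2,pickle
from h import *
s=state();w=capture("wrist");c=capture("side");pickle.dump((s,c,w),open("s4.pkl","wb"))
T=wT(s,w);print(s["eef_pos"])
for y in(-.048,0,.048):print(proj(w,T,[.6011-.03*y,-.0621+y,.0685]))
cv2.imwrite("pics/w4.png",cv2.resize(w["pixels"][100:280,196:436,::-1],(800,600),interpolation=cv2.INTER_CUBIC))
```

```text
[ 0.53993623 -0.06096081  0.25636673]
(np.float64(270.70023735403356), np.float64(230.89743168298233))
(np.float64(313.0586275833805), np.float64(231.26286218482352))
(np.float64(355.4009025142917), np.float64(231.62815365820856))
```

View pics/w4.png

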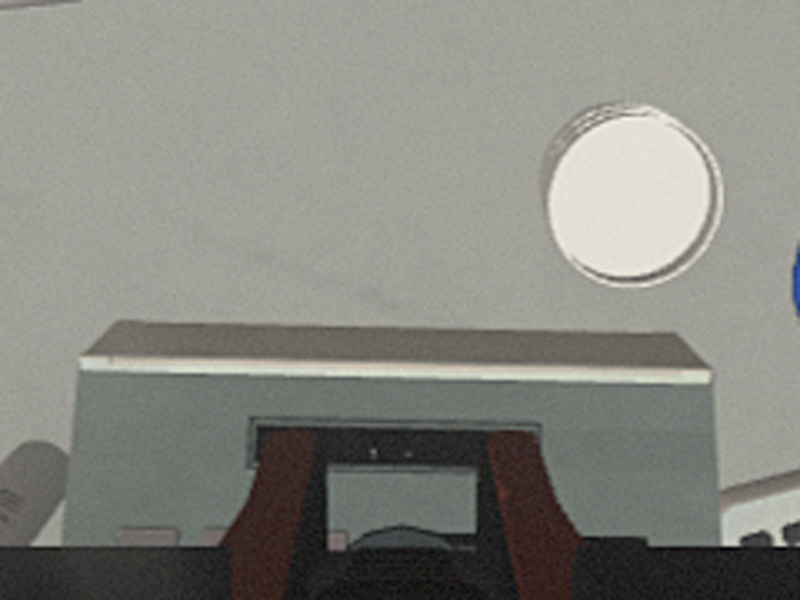

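Run:
```python
import pickle
from h import *
np.set_printoptions(precision=4,suppress=True)
d=pickle.load(open("c0.pkl","rb"));T,S=d["top"],d["side"]
s,c,w=pickle.load(open("s4.pkl","rb"));W=wT(s,w)
tc=lambda x,y:(318+(x-400)/4,130+y/4)
sc=lambda x,y:(250+(x-400)*107/400,130+(y-300)*80/300)
f=lambda x,y:(196+x*.3,100+y*.3)
a,b,e=ray(T,*tc(619,229)),ray(S,*sc(706,485)),ray(w,*f(394.5,443),W)
print(tri([a,b,e]),tri([b,e]),tri([a,e]))
# slot length from wrist => z
for z in(.06,.065,.07,.075,.08):
    p,q=atz(w,*f(248,418),z-.003,W),atz(w,*f(541,424),z-.003,W);print(z,np.linalg.norm(p-q),atz(w,*f(394.5,443),z,W))
for z in(.05,.055,.06,.065):
    p,q=atz(w,*f(80,358),z,W),atz(w,*f(711,371),z,W);print(z,np.linalg.norm(p-q),p,q)
```

```text
(array([ 0.6013, -0.0612,  0.0699]), [np.float64(0.000628350703957813), np.float64(0.0016097561261669182), np.float64(0.0012682055460332816)]) (array([ 0.6009, -0.0607,  0.0703]), [np.float64(0.0013967713344978296), np.float64(0.0013967713344979343)]) (array([ 0.6005, -0.0607,  0.0751]), [np.float64(5.1715296536127605e-05), np.float64(5.1715296536292004e-05)])
0.06 0.10254559601542085 [ 0.6063 -0.0605  0.06  ]
0.065 0.10112235682407311 [ 0.6044 -0.0605  0.065 ]
0.07 0.09969911763272538 [ 0.6024 -0.0606  0.07  ]
0.075 0.09827587844137765 [ 0.6005 -0.0606  0.075 ]
0.08 0.09685263925002993 [ 0.5986 -0.0607  0.08  ]
0.05 0.22196670266967072 [ 0.5826 -0.172   0.05  ] [0.5787 0.05   0.05  ]
0.055 0.21894472678637944 [ 0.5811 -0.1705  0.055 ] [0.5773 0.0484 0.055 ]
0.06 0.21592275090308813 [ 0.5796 -0.169   0.06  ] [0.5758 0.0469 0.06  ]
0.065 0.21290077501979687 [ 0.578  -0.1675  0.065 ] [0.5743 0.0453 0.065 ]
```

Call:
step_arm:
  increments: [0,0.006,0,0.02,-0.001,0.01,0.01,0,-0.001,0.012,0.015,0,0,0,0.015,0,0,0,0.015,0,0,0,0.015,0,0,0,0.01,0,0,0,0.01,0,0,0,0,0,0,0,0,0]

```text
time: 10.45
eef_pos: [0.5415, -0.0341, 0.1663]
orientation: [[-1.0, -0.016, 0.0], [-0.016, 1.0, -0.0], [-0.0, -0.0, -1.0]]
contact_force: [0.3, -0.9, -1.1]
grip_width: 0.0236
gripper_force: 30.0
```

Run:
```python
from rig import *;import cv2,pickle
from h import *
s=state();c=capture("side");w=capture("wrist");pickle.dump((s,c,w),open("s5.pkl","wb"))
T=c["cam_to_world"];print(s["eef_pos"],s["contact_force"])
R=s["orientation"];g=s["eef_pos"]-.0187*R[:,2]
for t in(24,26,28,30,32):
  a=np.radians(t);print(t,proj(c,T,g+.118*(-np.sin(a)*R[:,0]+np.cos(a)*R[:,2])))
for y in(-.048,0,.03,.048):print(proj(c,T,[.603-.0175*y,-.061+y,.069]))
x0,y0=280,130
a=cv2.resize(c["pixels"][y0:y0+80,x0:x0+106,::-1],(795,600),interpolation=cv2.INTER_CUBIC)
cv2.imwrite("pics/s5.png",a)
```

```text
[ 0.54154667 -0.03413151  0.16631808] [ 0.26993664 -0.92855104 -1.1383767 ]
24 (np.float64(330.86317120059886), np.float64(183.38424702735892))
26 (np.float64(329.8250991502391), np.float64(182.60605176503117))
28 (np.float64(328.80624547487804), np.float64(181.80286958391434))
30 (np.float64(327.8076464943584), np.float64(180.97551191972843))
32 (np.float64(326.830322628806), np.float64(180.12481023199206))
(np.float64(337.2541595112354), np.float64(170.89318616236602))
(np.float64(330.9129516151674), np.float64(179.1596005736872))
(np.float64(326.8224518766867), np.float64(184.491986223533))
(np.float64(324.31929894625864), np.float64(187.75510261980534))
```

View pics/s5.png

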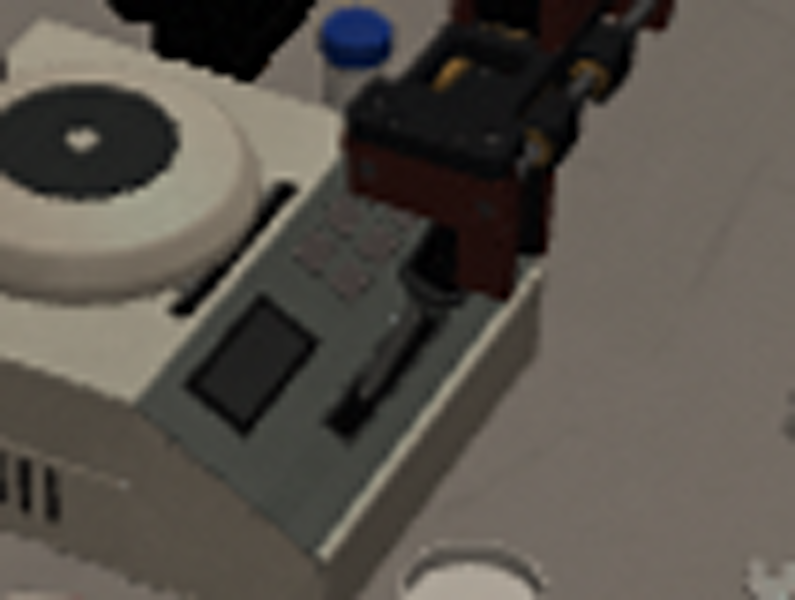

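Call:
step_arm:
  increments: [-0.001,0,0.0017,0,-0.001,0,0.0017,0,-0.001,0,0.0018,0,-0.001,0,0.0017,0,-0.001,0,0.0017,0,-0.001,0,0.0018,0,-0.001,0,0.0017,0,-0.0005,0,0.0009,0,0,0,0,0,0,0,0,0]

```text
time: 11.55
eef_pos: [0.5483, -0.0339, 0.1549]
orientation: [[-1.0, -0.016, -0.0], [-0.016, 1.0, -0.0], [0.0, -0.0, -1.0]]
contact_force: [-6.6, 0.7, 7.3]
grip_width: 0.0241
gripper_force: 30.0
```

Call:
step_arm:
  increments: [0.001,0,-0.0017,0,0.0005,0,-0.0009,0,0.0013,0,0.0008,0,0.0013,0,0.0007,0,-0.0005,0,0.0009,0,-0.0005,0,0.0009,0,-0.0005,0,0.0009,0,-0.0005,0,0.0009,0,0,0,0,0,0,0,0,0]

```text
time: 12.55
eef_pos: [0.5458, -0.0338, 0.1531]
orientation: [[-1.0, -0.016, -0.001], [-0.016, 1.0, -0.0], [0.001, -0.0, -1.0]]
contact_force: [-9.3, 1.2, 11.0]
grip_width: 0.0236
gripper_force: 30.0
```

Run:
```python
from rig import *;import cv2,pickle
from h import *
s=state();c=capture("side");pickle.dump((s,c),open("s6.pkl","wb"))
T=c["cam_to_world"]
R=s["orientation"];g=s["eef_pos"]-.0187*R[:,2]
for t in(24,28,32):
  a=np.radians(t);print(t,proj(c,T,g+.119*(-np.sin(a)*R[:,0]+np.cos(a)*R[:,2])))
x0,y0=306,152
a=cv2.resize(c["pixels"][y0:y0+45,x0:x0+60,::-1],(800,600),interpolation=cv2.INTER_CUBIC)
cv2.imwrite("pics/s6.png",cv2.convertScaleAbs(a,alpha=1.8,beta=10))
```

```text
24 (np.float64(329.37511122925434), np.float64(186.35100766213893))
28 (np.float64(327.3134129273882), np.float64(184.7691058290129))
32 (np.float64(325.33230527849884), np.float64(183.09106730460823))
```

View pics/s6.png

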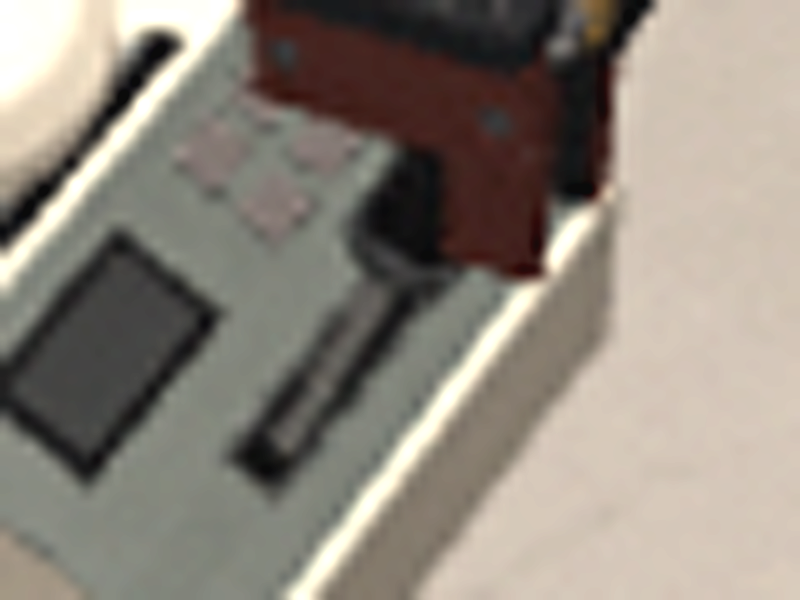

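Call:
step_arm:
  increments: [0.0005,0,-0.0009,0,0.0003,0,-0.0005,0,0,-0.001,0,0,0,-0.001,0,0,0,-0.001,0,0,0,-0.001,0,0,0,-0.001,0,0,0,0,0,0,0,0,0,0,0,0,0,0]

```text
time: 13.6
eef_pos: [0.5457, -0.0368, 0.1534]
orientation: [[-1.0, -0.019, -0.0], [-0.019, 1.0, 0.004], [0.0, 0.004, -1.0]]
contact_force: [-5.2, 5.6, 7.4]
grip_width: 0.0237
gripper_force: 30.0
```

Call:
step_arm:
  increments: [0,-0.001,0,0,0,-0.001,0,0,0,-0.001,0,0,0,-0.001,0,0,0,-0.001,0,0,0,0,0,0,0,0,0,0,0,0,0,0,0,0,0,0,0,0,0,0]

```text
time: 14.6
eef_pos: [0.546, -0.042, 0.1535]
orientation: [[-1.0, -0.018, 0.0], [-0.018, 1.0, 0.003], [-0.0, 0.003, -1.0]]
contact_force: [-4.4, 5.5, 7.0]
grip_width: 0.024
gripper_force: 30.0
```

Call:
step_arm:
  increments: [0.0003,0,-0.0005,0,0,-0.001,0,0,0,-0.001,0,0,0,-0.001,0,0,0,-0.001,0,0,0,-0.001,0,0,0,0,0,0,0,0,0,0,0,0,0,0,0,0,0,0]

```text
time: 15.6
eef_pos: [0.5459, -0.0475, 0.1535]
orientation: [[-1.0, -0.018, 0.0], [-0.018, 1.0, 0.002], [-0.0, 0.002, -1.0]]
contact_force: [-3.0, 2.8, 4.7]
grip_width: 0.024
gripper_force: 30.0
```

Call:
step_arm:
  increments: [0,-0.001,0,0,0,-0.001,0,0,0,-0.001,0,0,0,-0.001,0,0,0,-0.001,0,0,0,0,0,0,0,0,0,0,0,0,0,0,0,0,0,0,0,0,0,0]

```text
time: 16.6
eef_pos: [0.546, -0.0526, 0.1536]
orientation: [[-1.0, -0.018, 0.0], [-0.018, 1.0, 0.002], [-0.0, 0.002, -1.0]]
contact_force: [-2.9, 3.7, 4.5]
grip_width: 0.0238
gripper_force: 30.0
```

Call:
step_arm:
  increments: [0,-0.001,0,0,0,-0.001,0,0,0,-0.001,0,0,0,-0.001,0,0,0,-0.001,0,0,0,0,0,0,0,0,0,0,0,0,0,0,0,0,0,0,0,0,0,0]

```text
time: 17.6
eef_pos: [0.5462, -0.0589, 0.1525]
orientation: [[-1.0, -0.016, -0.0], [-0.016, 1.0, -0.0], [0.0, -0.0, -1.0]]
contact_force: [-0.6, -1.0, -0.6]
grip_width: 0.0241
gripper_force: 30.0
```

Call:
step_arm:
  increments: [-0.0005,0,0.0009,0,-0.0005,0,0.0009,0,-0.0005,0,0.0009,0,-0.0005,0,0.0009,0,0,0,0,0,0,0,0,0,0,0,0,0,0,0,0,0,0,0,0,0,0,0,0,0]

```text
time: 18.6
eef_pos: [0.5485, -0.0595, 0.1489]
orientation: [[-1.0, -0.016, 0.001], [-0.016, 1.0, -0.001], [-0.001, -0.001, -1.0]]
contact_force: [1.4, -5.8, 0.5]
grip_width: 0.0242
gripper_force: 30.0
```

Call:
step_arm:
  increments: [0,-0.001,0,0,0,-0.0005,0,0,-0.0005,0,0.0009,0,-0.0005,0,0.0009,0,-0.0005,0,0.0009,0,-0.0005,0,0.0009,0,0,0,0,0,0,0,0,0,0,0,0,0,0,0,0,0]

```text
time: 19.6
eef_pos: [0.5501, -0.0601, 0.1463]
orientation: [[-1.0, -0.017, 0.0], [-0.017, 1.0, 0.0], [-0.0, 0.0, -1.0]]
contact_force: [-2.4, -1.2, 5.6]
grip_width: 0.0241
gripper_force: 30.0
```

Call:
step_arm:
  increments: [-0.0006,0,0.001,0,-0.0006,0,0.001,0,-0.0006,0,0.001,0,-0.0006,0,0.001,0,-0.0006,0,0.001,0,-0.0006,0,0.001,0,-0.0006,0,0.001,0,-0.0006,0,0.001,0,0,0,0,0,0,0,0,0]

```text
time: 20.6
eef_pos: [0.5546, -0.06, 0.1385]
orientation: [[-1.0, -0.016, -0.0], [-0.016, 1.0, 0.0], [0.0, 0.0, -1.0]]
contact_force: [-3.8, -2.4, 6.8]
grip_width: 0.0241
gripper_force: 30.0
```

Run:
```python
from rig import *;import cv2
c=capture("side")
cv2.imwrite("pics/s7.png",cv2.resize(c["pixels"][80:230,230:430,::-1],(800,600),interpolation=cv2.INTER_CUBIC))
```

```text
(no output)
```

View pics/s7.png

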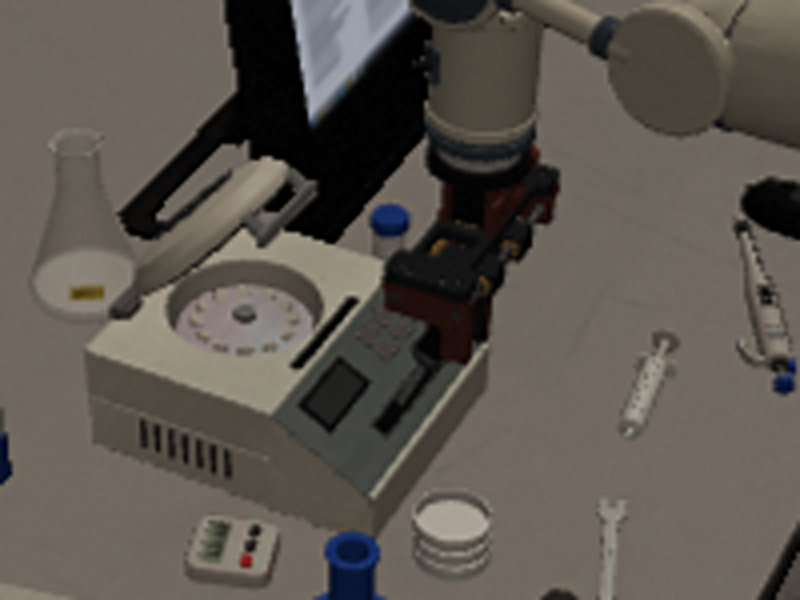

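The lid is swinging open. I'll withdraw along the panel normal.

Call:
step_arm:
  increments: [0.0025,0,-0.0043,0,0.0025,0,-0.0043,0,0.0025,0,-0.0043,0,0.0025,0,-0.0043,0,0.0025,0,-0.0043,0,0.0025,0,-0.0043,0,0.0025,0,-0.0043,0,0.0025,0,-0.0043,0,0,0,-0.02,0,0,0,-0.03,0]

```text
time: 21.65
eef_pos: [0.5339, -0.0603, 0.2204]
orientation: [[-1.0, -0.016, -0.004], [-0.016, 1.0, 0.001], [0.004, 0.001, -1.0]]
contact_force: [0.3, -0.1, -1.9]
grip_width: 0.024
gripper_force: 30.0
```

Call:
step_arm:
  increments: [0,0,-0.02,0,0,0,-0.01,0,0,0,0,0,0,0,0,0,0,0,0,0,0,0,0,0,0,0,0,0,0,0,0,0,0,0,0,0,0,0,0,0]

```text
time: 22.65
eef_pos: [0.535, -0.0605, 0.2517]
orientation: [[-1.0, -0.016, -0.0], [-0.016, 1.0, -0.0], [0.0, -0.0, -1.0]]
contact_force: [0.0, -0.4, -1.1]
grip_width: 0.024
gripper_force: 30.0
```

Call:
step_arm:
  increments: [0.0025,0.01,0,0,0.005,0.02,0,0,0.0075,0.03,0,0,0.0083,0.034,0,0,0.0083,0.034,0,0,0.0083,0.034,0,0,0.0083,0.034,0,0,0.0083,0.034,0,0,0.0083,0.034,0,0,0.0083,0.034,0,0]

```text
time: 23.65
eef_pos: [0.456, 0.2381, 0.252]
orientation: [[-1.0, -0.017, 0.0], [-0.017, 1.0, 0.0], [-0.0, 0.0, -1.0]]
contact_force: [1.1, -0.2, -1.2]
grip_width: 0.0238
gripper_force: 30.0
```

Call:
step_arm:
  increments: [0.0083,0.034,0,0,0.0083,0.034,0,0,0.0075,0.03,0,0,0.006,0.025,0,0,0.005,0.02,0,0,0.0025,0.01,0,0,0,0,0,0,0,0,0,0,0,0,0,0,0,0,0,0]

```text
time: 24.65
eef_pos: [0.4174, 0.3878, 0.252]
orientation: [[-1.0, -0.015, 0.0], [-0.015, 1.0, 0.0], [-0.0, 0.0, -1.0]]
contact_force: [-1.6, 0.3, -1.1]
grip_width: 0.024
gripper_force: 30.0
```

Run:
```python
from rig import *;import cv2
from h import *
s=state();c=capture("side");T=c["cam_to_world"];print(s["eef_pos"])
R=s["orientation"];g=s["eef_pos"]-.0187*R[:,2]
for t in(20,24,26,28,30,32):
  a=np.radians(t);print(t,proj(c,T,g+.118*(-np.sin(a)*R[:,0]+np.cos(a)*R[:,2])))
print(proj(c,T,[.473,.39,.086]))
a=cv2.resize(c["pixels"][235:315,250:356,::-1],(795,600),interpolation=cv2.INTER_CUBIC)
cv2.imwrite("pics/s8.png",cv2.convertScaleAbs(a,alpha=1.6))
```

```text
[0.41744366 0.38780142 0.25199156]
20 (np.float64(302.14320594132164), np.float64(273.23519693113406))
24 (np.float64(299.36847222276214), np.float64(271.26944749012205))
26 (np.float64(298.01198898229825), np.float64(270.2473119586357))
28 (np.float64(296.6778180162531), np.float64(269.2002966042901))
30 (np.float64(295.36723280397666), np.float64(268.1293933941933))
32 (np.float64(294.0814915212181), np.float64(267.03561133454247))
(np.float64(296.7045486835085), np.float64(290.0692689190798))
```

View pics/s8.png

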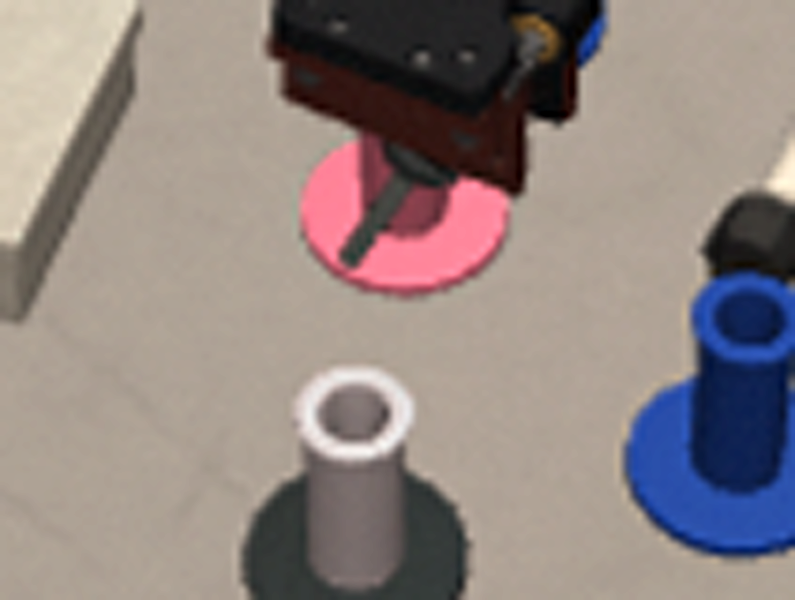

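Call:
step_arm:
  increments: [-0.0035,0.001,0.005,0,0,0,0.012,0,0,0,0.013,0,0,0,0.013,0,0,0,0.013,0,0,0,0.012,0,0,0,0.01,0,0,0,0.008,0,0,0,0.007,0,0,0,0,0]

```text
time: 25.7
eef_pos: [0.4202, 0.3894, 0.1576]
orientation: [[-1.0, -0.016, -0.001], [-0.016, 1.0, -0.001], [0.001, -0.001, -1.0]]
contact_force: [-0.9, -0.9, -1.5]
grip_width: 0.0239
gripper_force: 30.0
```

Run:
```python
from rig import *;import cv2
from h import *
c=capture("side")
a=cv2.resize(c["pixels"][255:330,250:350,::-1],(800,600),interpolation=cv2.INTER_CUBIC)
cv2.imwrite("pics/s9.png",cv2.convertScaleAbs(a,alpha=1.6))
```

```text
(no output)
```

View pics/s9.png

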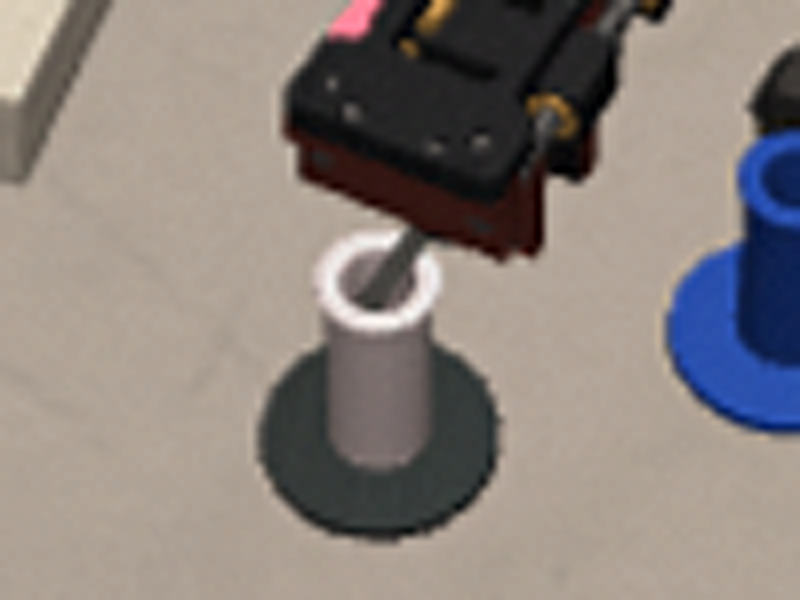

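The tip is inside the mouth, around (380,300), with the shaft leaning to the front. Next I swing the hand over the stand to bring the rod upright.

Call:
step_arm:
  increments: [-0.006,0,0,0,-0.006,0,0,0,-0.006,0,0,0,-0.007,0,0,0,-0.007,0,0,0,-0.007,0,0,0,-0.007,0,0,0,-0.006,0,0,0,-0.005,0,0,0,0,0,0,0]

```text
time: 26.75
eef_pos: [0.4773, 0.3904, 0.1595]
orientation: [[-1.0, -0.016, -0.001], [-0.016, 1.0, -0.0], [0.001, -0.0, -1.0]]
contact_force: [-4.5, -1.4, 2.8]
grip_width: 0.0238
gripper_force: 30.0
```

Call:
step_arm:
  increments: [-0.002,0,0,0,0,0,0,0,0.002,0,0,0,0.004,0,0,0,0,0,0.008,0,0,0,0.01,0,0,0,0.01,0,0,0,0.01,0,0,0,0.006,0,0,0,0,0]

```text
time: 27.75
eef_pos: [0.4729, 0.39, 0.1128]
orientation: [[-1.0, -0.016, -0.002], [-0.016, 1.0, -0.002], [0.002, -0.002, -1.0]]
contact_force: [1.1, 0.2, 0.1]
grip_width: 0.0241
gripper_force: 30.0
```

Call:
step_arm:
  increments: [0,0,0.001,0,0,0,0.001,0,0,0,0.001,0,0,0,0.001,0,0,0,0.0005,0,0,0,0,0,0,0,0,0,0,0,0,0,0,0,0,0,0,0,0,0]

```text
time: 28.75
eef_pos: [0.4735, 0.3905, 0.1103]
orientation: [[-1.0, -0.016, 0.0], [-0.016, 1.0, -0.0], [-0.0, -0.0, -1.0]]
contact_force: [0.2, 0.5, -0.8]
grip_width: 0.0235
gripper_force: 30.0
```

Call:
step_arm:
  increments: [0,0,0.001,0,0,0,0.001,0,0,0,0.001,0,0,0,0,0,0,0,0,0,0,0,0,0,0,0,0,0,0,0,0,0,0,0,0,0,0,0,0,0]

```text
time: 29.75
eef_pos: [0.4735, 0.3905, 0.1079]
orientation: [[-1.0, -0.016, 0.0], [-0.016, 1.0, 0.0], [-0.0, 0.0, -1.0]]
contact_force: [-2.5, -1.8, 6.0]
grip_width: 0.0235
gripper_force: 30.0
```

Collar contact at the original grasp height. I'll open and let it settle, then retreat straight up.

Call:
step_arm:
  increments: [0,0,0,0,0,0,0,0,0,0,0,0,0,0,0,0,0,0,0,0,0,0,0,0,0,0,0,0,0,0,0,0,0,0,0,0,0,0,0,0]
  claw: 1

```text
time: 30.75
eef_pos: [0.4735, 0.3905, 0.1072]
orientation: [[-1.0, -0.016, 0.0], [-0.016, 1.0, 0.0], [-0.0, 0.0, -1.0]]
contact_force: [-0.5, 0.7, 0.0]
grip_width: 0.088
gripper_force: 0.0
```

Call:
step_arm:
  increments: [0,0,-0.01,0,0,0,-0.015,0,0,0,-0.02,0,0,0,-0.02,0,0,0,-0.02,0,0,0,-0.02,0,0,0,-0.02,0,0,0,-0.015,0,0,0,0,0,0,0,0,0]

```text
time: 31.75
eef_pos: [0.4737, 0.3907, 0.2482]
orientation: [[-1.0, -0.016, 0.001], [-0.016, 1.0, 0.001], [-0.001, 0.001, -1.0]]
contact_force: [-0.3, 0.4, -0.7]
grip_width: 0.0879
gripper_force: 0.0
```

Run:
```python
from rig import *;import cv2
from h import *
s=state();print(s["eef_pos"],s["grip_width"],s["contact_force"])
c=capture("side");w=capture("wrist");T=wT(s,w)
print(proj(w,T,[.473,.3898,.166]))
a=cv2.resize(c["pixels"][110:335,200:500,::-1],(800,600),interpolation=cv2.INTER_CUBIC)
b=cv2.resize(w["pixels"][150:230,266:366,::-1],(300,240),interpolation=cv2.INTER_CUBIC)
a[:240,500:]=b
cv2.imwrite("pics/s10.png",cv2.convertScaleAbs(a,alpha=1.4))
```

```text
[0.47367573 0.39067135 0.24818416] 0.0879168406210013 [-0.28650016  0.3922379  -0.72875177]
(np.float64(314.8680132036318), np.float64(204.48331228950767))
```

View pics/s10.png

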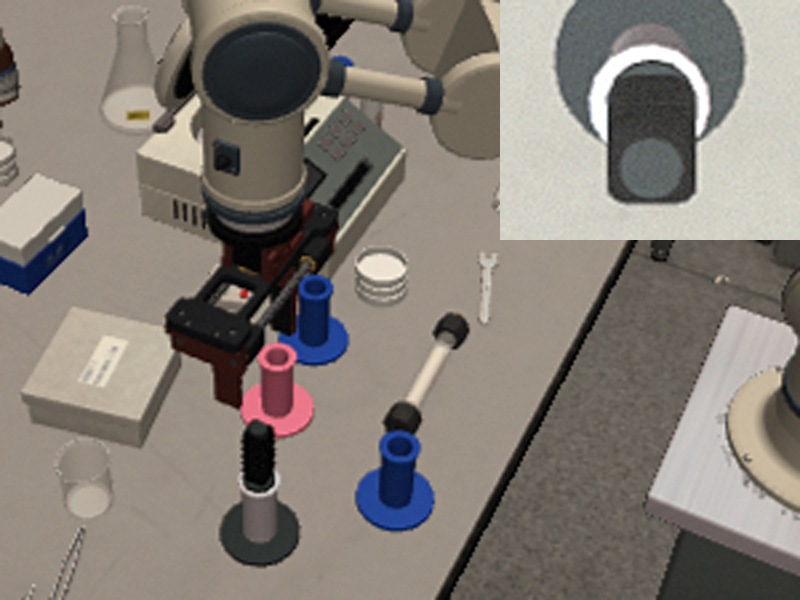

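The rod is upright in the grey stand with its handle at (258,455) and its collar on the rim. The lid is up behind the arm, and the other things on the bench have not visibly moved. I'll hand in.

```bash
python3 -c "
from rig import *
print(job_done())"
```

```text
the job is handed in; nothing more can be done
None
```

The latch was pushed in, the lid sprang open, and the rod is back upright in its stand with the bystanders apparently undisturbed; I handed the job in at about 32 s, but the rig returned no verdict.

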